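Roll the thick feed roller into its pocket

TASK

Pick up the hand paddle and with it gently roll the thick one of the two rubber feed rollers along its lane until it drops into the pocket before the end stop; never touch that roller with the gripper, and leave the slim roller where it lies. Then stand the paddle upright on the bench, off the track, and let go.

Things in the scene. Friction and masses are not known exactly. Their poses are not given: they have to be found in the camera images.
- track: Fixed metal track 156 (x) by 360 mm (y). Origin: centre of underside, on the bench. Two level lanes along y, centred at x = -37 and +37, 66 wide between rails 8 thick, tops 22 above bench; lane floor 14 above bench. Each lane's pocket: groove across it, 26 wide in y, 10 deep, centred at y = +125. End stop: bar at y = +170 to +180, 36 above bench. Lanes are open at the -y end, above too.
- thick_center (a point): Centre of the thick roller: rubber cylinder 44 mm in diameter, 60 long, about 0.2 kg, steel hub faces, lying across either lane in its -y half, ready to roll in +y. Slight rolling resistance: left alone it soon stops. Centre 36 mm above the bench on the lane floor, 32 when seated in the pocket. Its axes turn as it rolls.
- slim_center (a point): Centre of the slim roller, a bystander: same look and length (60 mm), but 28 mm in diameter, lying across the other lane, centre 28 mm above the bench.
- paddle_center (a point): Centre of the hand paddle, 57.5 mm above its foot. It stands upright on the bench, z up, 115 mm tall, about 0.12 kg: below, a white head 50 mm wide (x), 30 thick (y), 45 high, narrower than a lane, its two 50 mm wide faces (+y, -y) alike; above, a wooden handle 22 mm square, from 45 to 115 mm above the foot.
Mind the look-alikes: they are no part of the job. Of the things that look like the part that bears paddle_center, take the one that is farthest from the robot's base at the start. Leave any purple look-alike of the part that bears thick_center alone.

How it is judged:
On the way, in this order (a step that is already met when the one before it is completed fails the run):
1. the paddle is lifted off the bench (height (world z) of paddle_center above 0.07 m), for 0.1 s.
2. the thick roller has come to rest in the pocket of its lane (y of thick_center in the frame of track between 0.115 and 0.135 m and z of thick_center in the frame of track below 0.035 m and linear speed of thick below 0.03 m/s), for 0.2 s.
At the end, for the whole second after the job is handed in: The thick roller lies still in the pocket of its lane (its centre within 10 mm of the pocket's centre line along the lane, and sunk in), and the paddle stands still and upright (within 10 degrees) on the bench, not on the track (all of step 2 and angle between paddle_center's own z axis and vertical below 0.17 rad and height (world z) of paddle_center below 0.062 m and linear speed of paddle below 0.03 m/s); the robot touches nothing.
It fails at once if the gripper or arm touches the thick roller (contact force between any of the fingers, the arm and thick above 0.3 N).
It fails at once if the thick roller is knocked along faster than 0.4 m/s (linear speed of thick above 0.4 m/s).
It fails at once if the thick roller leaves its lane (z of thick_center in the frame of track above 0.05 m).
It fails at once if the slim roller is moved more than 20 mm (distance of slim_center from where it was at the start of the episode above 0.02 m).
It also fails if it takes over 53 s, if anything falls off the work surface, if the arm or the gripper's body presses on something with over 40 N, if the wrist force passes 120 N, or if a joint passes its speed limit or range.

ROBOT

A 6-joint arm with a two-finger parallel gripper is mounted at the origin on the work surface. World frame = base frame: x ahead of the robot, y to its left, z up, the work surface at z = 0. Lengths are in m, angles in rad, forces in N, time in s.
With the tool pointing down it reaches from about 0.25 to 0.775 m from the base axis. Payload 4 kg.
Tool frame: the origin (TCP) lies at the very end of the fingers, on their centre line; the grasp point (between the pads) lies 19 mm behind it; x points along the fingers, y is the direction in which the jaws open and shut, and the axes are right-handed (so a half turn about x gives the same grasp; the last joint's range is limited). The gripper opens to 94 mm and grips with 3 to 60 N. Pads are 16 mm wide; open, the fingers measure 119 mm over their backs; the gripper's body (75 mm by 177 mm) begins 78 mm behind the grasp point.
Start: joints at [-1.45, 0.087, 1.371, -0, 1.684, -0.103], TCP at [0.122, -0.536, 0.206] pointing down, gripper open.
Joint ranges: [-3.1, 3.1], [-0.76, 2.03], [0.27, 2.55], [-1.08, 4.22], [0.17, 2.65], [-2.57, 2.57]. Speed limits (rad/s): [2.79, 2.79, 3.14, 3.14, 3.14, 3.14].

INTERFACE

Orientations are given as [roll, pitch, yaw] about the fixed x, y, z axes, in that order (R = Rz(yaw) Ry(pitch) Rx(roll)).
In Python, from bench import robot gives the robot as it stands.
- The arm moves only by the tool carry_out, never from a script. Its argument "targets" is a list of rows, each a list of 5 numbers: the closure, from 0 (fully open) to 1 (shut), then the shift along the tool's x, y, z in cm, then the turn about the tool's x in degrees. In form: [[fingers, tx, ty, tz, turn], ...]. A call has 1 to 20 rows; each row shifts and turns the commanded pose from where the row before left it, along the tool's axes as they then stand; what a row does not reach is not made up. A row lasts 1/10 s, in which the tool goes at most 50 mm and 8.59 degrees, less where a joint would pass 70% of its speed; a pose out of reach is approached as far as the arm can. A call is refused whole if a number of a shift passes 5 or a number of a turn 8.59, either way. A call with a gripper value outside its range is refused whole. The fingers move at their own pace and stop on an object; the grip force is fixed at half the most. Time passes only in rows, so rows that do not move let the fingers close. It gives the time, the measured TCP pose, the force and the opening at its end, in the units of the state.
- robot.get_obs(): the state, without advancing time (a new reading comes with each control period).
- robot.snapshot(name): name is "scene" or "side" or "wrist"; returns a dict with "image" (420x560x3 uint8, red, green, blue), "camera_matrix" (3x3 intrinsics, pixels), "distortion" ([k1, k2, p1, p2, k3] as OpenCV has them; the pictures are not rectified), "pose" (4x4, takes a point from camera to world coordinates). Camera axes: x right, y up, looking along -z (the intrinsics and any distortion apply to the point x, -y, -z); pixel columns grow to the right and rows downward; lengths in m; the calibration is good to about 2 mm. A picture is of the moment at which its call begins. There is no depth.
- robot.close_job(): hands the job in, once; it reports no verdict.
The state is a dict: "time": time; "joint_positions": joint angles; "qvel": joint speeds; "joint_torque": joint torques, N m; "tool_pos": TCP position; "ee_rot": TCP orientation; "wrist_force": force on the tool from outside, world axes, zero at the start; "wrist_torque": the same for the moment, N m; "width": finger opening in m.
Only numpy, scipy, OpenCV 4.12 (cv2) and the standard library are available. Lean on these libraries where they do the work, as an engineer would, in place of code of your own. Each camera call takes 0.05 s, during which the arm holds its last target. There are 200 camera calls.

## Working session

There is one attempt and no reset: what is moved stays moved. The work goes in short steps, Python scripts to look and compute and a tool call to move; the robot and the scene stay as the last step left them, time stands still between calls to the robot, and variables do not carry over. Pictures are saved under pics/ and viewed, about 8 in all and at most 12, crops included, and the job is handed in when it is done.

Besides the shell and the picture viewer there is one more tool, called after "Emit:" as name(argument=value, ...) on one line, values as JSON. carry_out: Moves the arm, as the interface text tells. Its arguments: {"type":"object","properties":{"targets":{"type":"array","items":{"type":"array","items":{"type":"number"}}}},"required":["targets"]}

```bash
mkdir -p pics; cat > h.py <<'E'
import numpy as np, cv2, pickle
from bench import robot
def snap(n,f):
    s=robot.snapshot(n); cv2.imwrite(f'pics/{f}.png',s['image'][:,:,::-1]); pickle.dump({k:np.array(s[k]) for k in('image','camera_matrix','distortion','pose')},open(f'pics/{f}.pkl','wb')); return s
def load(f): return pickle.load(open(f'pics/{f}.pkl','rb'))
def ray(s,px):
    p=cv2.undistortPoints(np.array(px,float).reshape(-1,1,2),s['camera_matrix'],s['distortion']).reshape(-1,2)
    d=np.c_[p[:,0],-p[:,1],-np.ones(len(p))]@s['pose'][:3,:3].T
    return s['pose'][:3,3],d
def onz(s,px,z):
    o,d=ray(s,px); z=np.broadcast_to(z,len(d)); return o+d*((z-o[2])/d[:,2])[:,None]
def proj(s,P):
    P=np.atleast_2d(P); c=(P-s['pose'][:3,3])@s['pose'][:3,:3]
    return cv2.projectPoints(c*[1,-1,-1],np.zeros(3),np.zeros(3),s['camera_matrix'],s['distortion'])[0].reshape(-1,2)
E
python3 - <<'E'
from h import *
o=robot.get_obs(); print(o)
a=snap('scene','sc0'); b=snap('side','si0')
for s in(a,b): print(np.round(s['pose'],3).tolist(), np.round(s['camera_matrix'],1).tolist(), s['distortion'])
E
```

```text
{'time': 0.0, 'joint_positions': array([-1.45012529e+00,  8.79447996e-02,  1.37224523e+00, -3.85550159e-05,
        1.68358854e+00, -1.03124665e-01]), 'qvel': array([4.63971024e-05, 1.09347379e-03, 1.48077058e-03, 1.49620564e-03,
       8.10042997e-05, 8.96117204e-04]), 'joint_torque': array([-1.14592076e-04, -3.40188718e+01, -3.02425969e+01,  7.17670494e-02,
        3.31917917e-02, -1.84435607e-04]), 'tool_pos': array([ 0.12196561, -0.535745  ,  0.20431433]), 'ee_rot': array([-1.6563927 ,  1.56861007,  1.70899136]), 'wrist_force': array([ 0.95082783, -0.04332799,  0.16848946]), 'wrist_torque': array([-0.05333203, -0.02033218, -0.00188092]), 'width': 0.09417764411648608}
[[-0.388, -0.65, 0.654, 1.064], [0.922, -0.274, 0.274, 0.04], [0.001, 0.709, 0.706, 0.68], [0.0, 0.0, 0.0, 1.0]] [[501.4, 0.0, 280.4], [0.0, 501.4, 220.6], [0.0, 0.0, 1.0]] [0.01822823 0.         0.         0.         0.        ]
[[0.894, 0.339, -0.294, 0.316], [-0.448, 0.668, -0.594, -0.565], [-0.005, 0.662, 0.749, 0.558], [0.0, 0.0, 0.0, 1.0]] [[419.1, 0.0, 278.3], [0.0, 419.1, 213.6], [0.0, 0.0, 1.0]] [-0.06112653  0.          0.          0.          0.        ]
```

View pics/sc0.png

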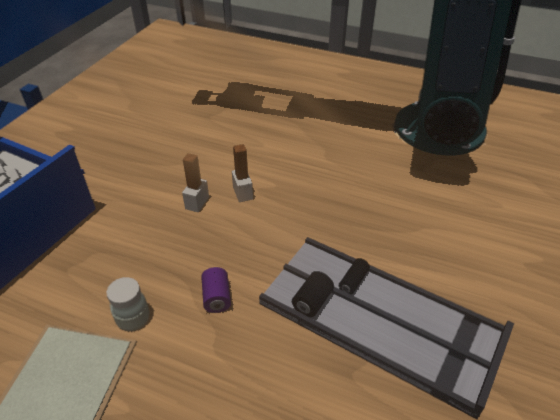

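View pics/si0.png

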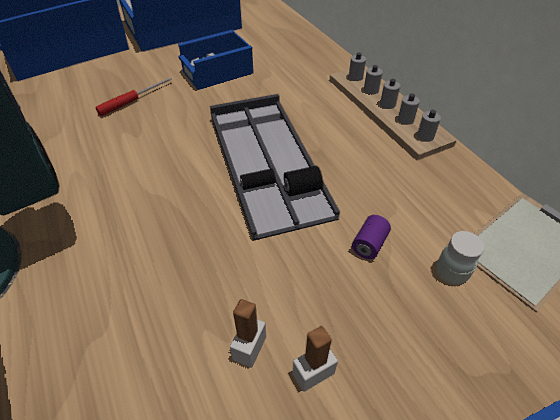

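Scene picture: two paddles, A at (195,182) and B at (242,172). The thick black roller is at (313,293), the slim one at (354,276), a purple look-alike at (216,290), and the pockets at lower right (460,345). In the side picture the paddles are at (247,332) and (316,358), and the thick roller at (303,180). Next I'll measure and take one enlarged crop.

```bash
python3 - <<'E'
from h import *
a=load('sc0'); b=load('si0')
# handle blobs
for n,s,roi in(('sc',a,(130,220,170,270)),('si',b,(280,400,210,350))):
    hsv=cv2.cvtColor(s['image'],cv2.COLOR_RGB2HSV); m=np.zeros(hsv.shape[:2],np.uint8)
    y0,y1,x0,x1=roi; sub=hsv[y0:y1,x0:x1]
    print(n)
    w=((sub[...,1]<60)&(sub[...,2]>90)).astype(np.uint8)
    k,l,st,c=cv2.connectedComponentsWithStats(w)
    for i in range(1,k):
        if st[i,4]>80: print('white',st[i]+[x0,y0,0,0,0],c[i]+[x0,y0])
    h=((sub[...,0]<12)&(sub[...,1]>130)&(sub[...,2]<150)).astype(np.uint8)
    k,l,st,c=cv2.connectedComponentsWithStats(h)
    for i in range(1,k):
        if st[i,4]>80: print('handle',st[i]+[x0,y0,0,0,0],c[i]+[x0,y0])
# handle-top rough
print(onz(a,[(192,158),(240,149)],.115)); print(onz(b,[(246,306),(318,333)],.115))
A=a['image'][135:220,165:270]; B=b['image'][290:395,215:350]
A=cv2.resize(A,(400,324),interpolation=cv2.INTER_CUBIC);B=cv2.resize(B,(400,311),interpolation=cv2.INTER_CUBIC)
T=a['image'][230:400,250:520]; T=cv2.resize(T,(440,277),interpolation=cv2.INTER_CUBIC)
T2=b['image'][85:245,195:345]; T2=cv2.resize(T2,(260,277),interpolation=cv2.INTER_CUBIC)
M=np.zeros((600,800,3),np.uint8); M[:324,:400]=A; M[:311,400:]=B; M[323:,:440]=T; M[323:,440:700]=T2
cv2.imwrite('pics/m0.png',M[:,:,::-1])
E
```

```text
sc
white [232 170  20  17 143] [240.86013986 180.4965035 ]
white [182 187  19  10 113] [190.7079646  191.68141593]
si
white [230 319  35  36 350] [248.47142857 340.54      ]
white [293 349  45  32 387] [315.42118863 366.20930233]
[[ 0.45403741 -0.39073572  0.115     ]
 [ 0.39545698 -0.32212814  0.115     ]]
[[ 0.39037289 -0.32673979  0.115     ]
 [ 0.4492222  -0.39497849  0.115     ]]
```

View pics/m0.png

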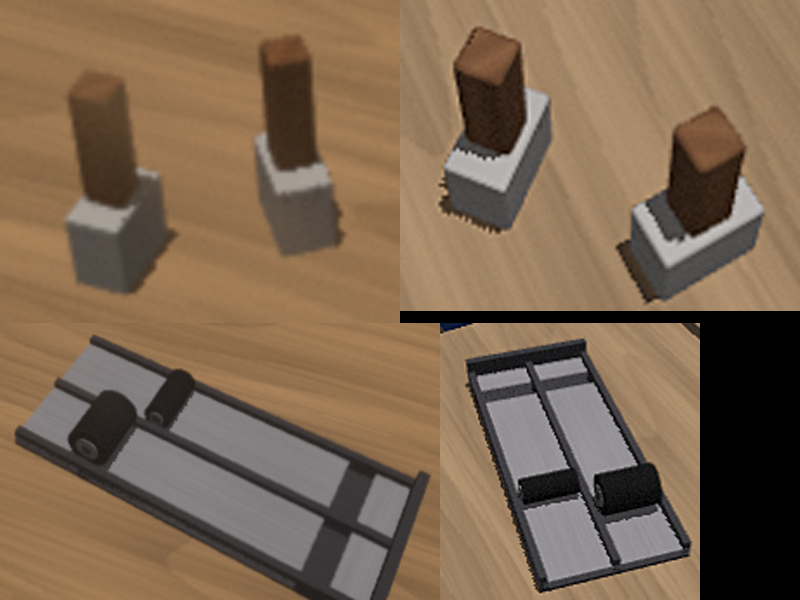

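Of the two paddle candidates, A (scene (195,182), side (316,358)) stands 0.60 m from the base and B (scene (242,172), side (247,332)) 0.51 m. The task wants the farthest, so I take A. The crop confirms both are the same kind of paddle.

```bash
python3 - <<'E'
from h import *
a=load('sc0'); b=load('si0'); np.set_printoptions(precision=4,suppress=True)
print('head A side',onz(b,[(293.6,360.9),(305.4,379.),(337.5,360.9),(329.7,350.7)],.045))
print('head A scene',onz(a,[(165+c[0]/3.81,135+c[1]/3.81) for c in((70,212),(128,230),(160,175))],.045))
print('handle top A scene',onz(a,[(165+97/3.81,135+88/3.81)],.115),'side',onz(b,[(215+309/2.963,290+142/2.963)],.115))
T=lambda L:[(250+x/1.63,230+(y-323)/1.63) for x,y in L]
U=lambda L:[(195+(x-440)/1.733,85+(y-323)/1.733) for x,y in L]
print('track sc start',onz(a,T([(18,432),(95,340)]),.022),'stop',onz(a,T([(425,473)]),.036))
print('track si start',onz(b,U([(688,546),(542,585)]),.022),'stop',onz(b,U([(585,343),(468,360)]),.036))
# rollers: axis ends at radius-height, faces
print('thick near-face sc',onz(a,T([(87,449)]),.036),'slim',onz(a,T([(157,417)]),.028))
print('thick face si',onz(b,U([(600,499)]),.036),'slim face',onz(b,U([(521,491)]),.028))
E
```

```text
head A side [[ 0.424  -0.387   0.045 ]
 [ 0.4262 -0.4137  0.045 ]
 [ 0.4731 -0.412   0.045 ]
 [ 0.4713 -0.396   0.045 ]]
head A scene [[ 0.473  -0.4086  0.045 ]
 [ 0.4735 -0.3752  0.045 ]
 [ 0.4303 -0.3809  0.045 ]]
handle top A scene [[ 0.4554 -0.3932  0.115 ]] side [[ 0.4475 -0.4008  0.115 ]]
track sc start [[ 0.6272 -0.1767  0.022 ]
 [ 0.4813 -0.1501  0.022 ]] stop [[0.532  0.1941 0.036 ]]
track si start [[ 0.6175 -0.1861  0.022 ]
 [ 0.4689 -0.1657  0.022 ]] stop [[0.6775 0.159  0.036 ]
 [0.5304 0.1923 0.036 ]]
thick near-face sc [[ 0.6291 -0.1034  0.036 ]] slim [[ 0.5606 -0.0547  0.028 ]]
thick face si [[ 0.5638 -0.1012  0.036 ]] slim face [[ 0.4994 -0.0461  0.028 ]]
```

```bash
python3 - <<'E'
from h import *
np.set_printoptions(precision=4,suppress=True)
for n,z0,roi in(('sc0',0,(225,410,250,525)),('si0',0,(85,245,195,345))):
    s=load(n); hsv=cv2.cvtColor(s['image'],cv2.COLOR_RGB2HSV); y0,y1,x0,x1=roi
    m=np.zeros(hsv.shape[:2],np.uint8); m[y0:y1,x0:x1]=(hsv[y0:y1,x0:x1,1]<70)
    m=cv2.morphologyEx(m,cv2.MORPH_OPEN,np.ones((3,3)))
    c=max(cv2.findContours(m,0,cv2.CHAIN_APPROX_NONE)[0],key=cv2.contourArea)
    h=cv2.convexHull(c); p=cv2.approxPolyDP(h,3,True).reshape(-1,2).astype(float)
    print(n,cv2.contourArea(c),'\n',np.c_[p,onz(s,p,.022)[:,:2],onz(s,p,.036)[:,:2]])
    v=s['image'].copy()
    for q in p: cv2.circle(v,(int(q[0]),int(q[1])),3,(255,0,0),1)
    cv2.drawContours(v,[c],-1,(0,255,0),1)
    cv2.imwrite(f'pics/{n}t.png',cv2.resize(v[y0-5:y1+5,x0-5:x1+5],None,fx=2.3,fy=2.3)[:,:,::-1])
    print('base px',proj(s,[(0,0,0),(0.122,-.536,.206)]))
i=cv2.imread('pics/sc0t.png');j=cv2.imread('pics/si0t.png');print(i.shape,j.shape)
M=np.zeros((600,800,3),np.uint8); M[:i.shape[0]][:,:i.shape[1]]=i[:600,:800]
k=cv2.resize(j,None,fx=.45,fy=.45); M[-k.shape[0]:,:k.shape[1]]=k
cv2.imwrite('pics/t0.png',M)
E
```

```text
sc0 20362.5 
 [[260.     295.       0.6245  -0.1798   0.6338  -0.1751]
 [311.     239.       0.4761  -0.1468   0.4886  -0.1428]
 [510.     322.       0.5209   0.1964   0.5324   0.1931]
 [512.     327.       0.5291   0.2      0.5405   0.1966]
 [484.     406.       0.6747   0.1758   0.683    0.1729]
 [460.     409.       0.6917   0.1467   0.6996   0.1444]
 [260.     303.       0.6388  -0.1732   0.6479  -0.1687]]
base px [[439.2449 127.1477]
 [204.9273  23.4105]]
si0 10437.0 
 [[277.      94.       0.6884   0.1895   0.6787   0.1699]
 [338.     209.       0.6231  -0.1769   0.6151  -0.187 ]
 [338.     217.       0.6133  -0.1924   0.6056  -0.2022]
 [256.     239.       0.4696  -0.1726   0.4656  -0.1828]
 [250.     233.       0.466   -0.1567   0.4621  -0.1674]
 [223.     154.       0.4998   0.0486   0.495    0.0326]
 [211.     106.       0.5363   0.214    0.5305   0.1937]]
base px [[-46.128  274.2122]
 [-20.217  666.0841]]
(448, 656, 3) (391, 368, 3)
```

View pics/t0.png

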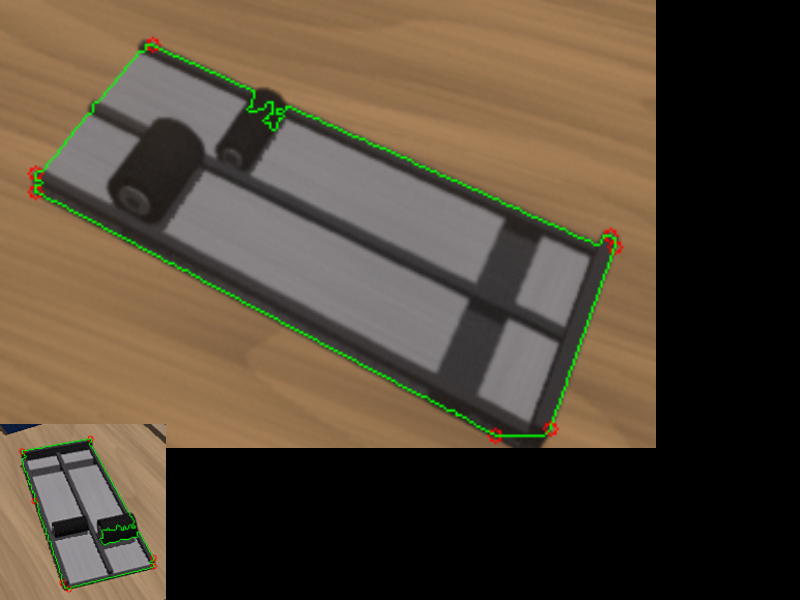

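Contours put the track at about (0.577, 0.006) with yaw ≈ -9°, and the two views agree to about 3 mm. The thick roller is at track (37, -103) mm, the slim one at (-37, -60). Paddle A is at about (0.452, -0.395), yaw ≈ +4°. Next I move above paddle A for a wrist look.

```bash
cat >> h.py <<'E'
from scipy.spatial.transform import Rotation as Ro
np.set_printoptions(precision=4,suppress=True)
def tool():
    o=robot.get_obs(); return o['tool_pos'],Ro.from_euler('xyz',o['ee_rot']).as_matrix(),o
def go(target,yawjaw=None):
    "shift in tool axes (cm) to world target; turn (deg) to bring jaw axis to yawjaw mod 180, and mod 90"
    p,R,o=tool(); j=np.degrees(np.arctan2(R[1,1],R[0,1])); print('t',round(o['time'],2),'p',p,'jaw yaw',j,'w',o['width'],'F',o['wrist_force'],'tilt',R[:,0])
    if target is not None: print('shift cm (unturned axes)',R.T@(np.array(target)-p)*100)
    if yawjaw is not None:
        for m in(180,90):
            d=(yawjaw-j+m/2)%m-m/2; print('turn about tool x for mod',m,':',-d)
            c=Ro.from_euler('x',-d,degrees=True).as_matrix(); 
            if target is not None: print('   shift after turn',(R@c).T@(np.array(target)-p)*100)
    print('j',o['joint_positions'])
E
python3 -c "
from h import *
go((.44,-.37,.23),4)"
```

```text
t 0.1 p [ 0.122  -0.5358  0.2044] jaw yaw -77.17822310868748 w 0.09414422911496186 F [ 0.0922 -0.7949  0.0733] tilt [-0.0002  0.002  -1.    ]
shift cm (unturned axes) [ -2.5323  -9.1142 -34.6849]
turn about tool x for mod 180 : -81.17822310868746
   shift after turn [ -2.5323  32.8768 -14.3257]
turn about tool x for mod 90 : 8.821776891312524
   shift after turn [ -2.5323 -14.3257 -32.8768]
j [-1.4501  0.0879  1.3721  0.      1.6836 -0.1031]
```

Emit:
carry_out(targets=[[0,-0.3,-0.4,-1.5,0],[0,-0.3,-0.9,-3,0],[0,-0.3,-0.9,-3.5,0],[0,-0.3,-0.9,-3.5,0],[0,-0.3,-0.9,-3.5,0],[0,-0.3,-0.9,-3.5,0],[0,-0.3,-0.9,-3.5,0],[0,-0.3,-0.9,-3.5,0],[0,-0.1,-0.9,-3.5,0],[0,0,-0.9,-3,0],[0,0,-0.6,-2.2,0],[0,0,0,0,4.4],[0,0,0,0,4.4],[0,0,0,0,0],[0,0,0,0,0]])

```text
time: 1.6
tool_pos: [0.4357, -0.371, 0.2305]
ee_rot: [-1.966, 1.571, 1.248]
wrist_force: [0.1, 0.3, 0.2]
width: 0.094
```

```bash
python3 -c "
from h import *
go(None); s=snap('wrist','w1'); print(s['pose']); print(proj(s,[(.452,-.395,.115),(.452,-.395,0),(.393,-.324,.115)]))"
```

```text
t 1.6 p [ 0.4357 -0.371   0.2305] jaw yaw -85.84927995771642 w 0.09397979399995393 F [0.0988 0.2588 0.1849] tilt [ 0.0001  0.0003 -1.    ]
j [-0.8046  0.1337  1.2705  0.0002  1.7375  0.6938]
[[ 0.0724  0.9561  0.2839  0.5179]
 [-0.9974  0.0698  0.0193 -0.3643]
 [-0.0013 -0.2846  0.9586  0.4096]
 [ 0.      0.      0.      1.    ]]
[[305.9464 190.8384]
 [298.9669 171.716 ]
 [232.6106 241.13  ]]
```

View pics/w1.png

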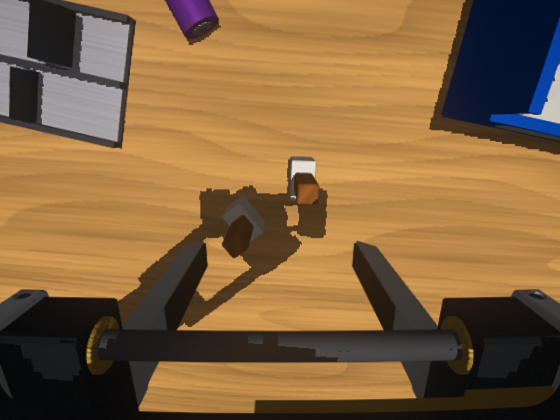

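The wrist picture shows paddle A's handle top at (306,190), right where projected, with its white head behind it. Paddle B is in the gripper's shadow at (240,225), and the track start is at upper left. I'll fine-measure the handle top and the track edge.

```bash
python3 - <<'E'
from h import *
s=load('w1'); im=s['image']; hsv=cv2.cvtColor(im,cv2.COLOR_RGB2HSV)
y0,x0=150,280; sub=im[y0:215,x0:335]; h=hsv[y0:215,x0:335]
m=((h[...,0]<13)&(h[...,1]>150)&(h[...,2]>120)).astype(np.uint8)
c=max(cv2.findContours(m,0,cv2.CHAIN_APPROX_NONE)[0],key=cv2.contourArea)+[x0,y0]
print(cv2.boundingRect(c),cv2.minAreaRect(c)); P=onz(s,c.reshape(-1,2),.115); r=cv2.minAreaRect((P[:,:2]*1000).astype(np.float32)); print('handle top',r)
w=((h[...,1]<60)&(h[...,2]>120)).astype(np.uint8)
c=max(cv2.findContours(w,0,cv2.CHAIN_APPROX_NONE)[0],key=cv2.contourArea)+[x0,y0]
print('white',cv2.boundingRect(c)); P=onz(s,c.reshape(-1,2),.045); print('head top',cv2.minAreaRect((P[:,:2]*1000).astype(np.float32)))
for x in P[::4,:2]: print(x,end=' ')
# track
t=np.zeros(hsv.shape[:2],np.uint8); t[:160,:150]=(hsv[:160,:150,1]<80)
t=cv2.morphologyEx(t,cv2.MORPH_OPEN,np.ones((3,3)))
c=max(cv2.findContours(t,0,cv2.CHAIN_APPROX_NONE)[0],key=cv2.contourArea)
p=cv2.approxPolyDP(cv2.convexHull(c),2.5,True).reshape(-1,2); print('\n',np.c_[p,onz(s,p.astype(float),.022)])
cv2.imwrite('pics/w1c.png',cv2.resize(im[140:220,180:345],None,fx=4.8,fy=4.8,interpolation=cv2.INTER_CUBIC)[:,:,::-1])
E
```

```text
Traceback (most recent call last):
ValueError: max() iterable argument is empty
```

```bash
cat > m.py <<'E'
from h import *
s=load('w1'); im=s['image']; hsv=cv2.cvtColor(im,cv2.COLOR_RGB2HSV)
print(im[190,306],hsv[190,306],im[190,330],hsv[190,330],im[165,302],hsv[165,302])
y0,x0=150,280; h=hsv[y0:215,x0:335].astype(int)
m=(np.abs(h-hsv[190,306].astype(int))<[4,60,50]).all(-1).astype(np.uint8)
c=max(cv2.findContours(m,0,cv2.CHAIN_APPROX_NONE)[0],key=cv2.contourArea)+[x0,y0]
P=onz(s,c.reshape(-1,2),.115); r=cv2.minAreaRect((P[:,:2]*1000).astype(np.float32)); print(cv2.boundingRect(c),'handle top',r)
w=((h[...,1]<90)&(h[...,2]>140)).astype(np.uint8)
c=max(cv2.findContours(w,0,cv2.CHAIN_APPROX_NONE)[0],key=cv2.contourArea)+[x0,y0]
P=onz(s,c.reshape(-1,2),.045); print('white',cv2.boundingRect(c),'head top',cv2.minAreaRect((P[:,:2]*1000).astype(np.float32)))
t=np.zeros(hsv.shape[:2],np.uint8); t[:160,:150]=(hsv[:160,:150,1]<80)
t=cv2.morphologyEx(t,cv2.MORPH_OPEN,np.ones((3,3)))
c=max(cv2.findContours(t,0,cv2.CHAIN_APPROX_NONE)[0],key=cv2.contourArea)
p=cv2.approxPolyDP(cv2.convexHull(c),2.5,True).reshape(-1,2); print(np.c_[p,onz(s,p.astype(float),.022)])
cv2.imwrite('pics/w1c.png',cv2.resize(im[140:220,180:345],None,fx=4.8,fy=4.8,interpolation=cv2.INTER_CUBIC)[:,:,::-1])
E
python3 m.py
```

```text
[161  94  39] [ 14 193 161] [194 142  78] [ 17 152 194] [228 224 212] [ 23  18 228]
(298, 178, 37, 37) handle top ((447.06182861328125, -405.8741149902344), (37.27112579345703, 36.52943801879883), 5.130612850189209)
white (291, 160, 25, 19) head top ((463.1785888671875, -396.0228271484375), (21.660640716552734, 29.081485748291016), 5.97628116607666)
[[  0.       0.       0.634   -0.0284   0.022 ]
 [ 61.       0.       0.6354  -0.1037   0.022 ]
 [126.      15.       0.6224  -0.1799   0.022 ]
 [133.      20.       0.6175  -0.1879   0.022 ]
 [120.     141.       0.4787  -0.1648   0.022 ]
 [108.     146.       0.4714  -0.1488   0.022 ]
 [  0.     121.       0.4948  -0.0082   0.022 ]]
```

View pics/w1c.png

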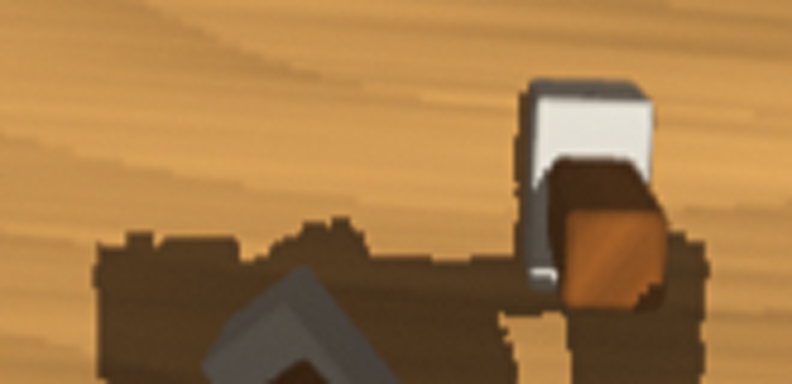

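Candidates: A's handle top is at wrist pixel (308,194), giving (0.449, -0.397), the farther one; B is the one in shadow. I line up and descend on A.

Emit:
carry_out(targets=[[0,0,1.3,-0.6,0],[0,0,1.4,-0.55,0],[0,2,0,0,0],[0,3,0,0,0],[0,3,0,0,0],[0,3,0,0,0],[0,2.5,0,0,0],[0,1.5,0,0,0],[0,0.95,0,0,0],[0,0,0,0,0],[0,0,0,0,0]])

```text
time: 2.75
tool_pos: [0.4493, -0.3985, 0.0723]
ee_rot: [2.237, 1.569, -0.834]
wrist_force: [0.0, 0.3, -0.5]
width: 0.094
```

Emit:
carry_out(targets=[[1,0,0,0,0],[1,0,0,0,0],[1,0,0,0,0],[1,0,0,0,0],[1,0,0,0,0],[1,0,0,0,0],[1,0,0,0,0],[1,0,0,0,0],[1,0,0,0,0],[1,0,0,0,0]])

```text
time: 3.75
tool_pos: [0.4487, -0.3978, 0.0709]
ee_rot: [1.068, 1.571, -2.003]
wrist_force: [-0.1, -0.3, -0.8]
width: 0.0222
```

Emit:
carry_out(targets=[[1,-1,0,0,0],[1,-2.5,0,0,0],[1,-2.5,0,0,0],[1,-2,0,0,0],[1,-1,0,0,3.25],[1,0,0,0,5],[1,0,0,0,5],[1,0,-1.5,-0.5,0],[1,0,-3,-1.1,0],[1,0,-4,-1.5,0],[1,0,-4,-1.5,0],[1,0,-4,-1.5,0],[1,0,-4,-1.5,0],[1,0,-3,-1.2,0],[1,0,-2.2,-0.8,0],[1,0,-1.2,-0.4,0],[1,0,0,0,0],[1,0,0,0,0]])

```text
time: 5.55
tool_pos: [0.5902, -0.1486, 0.161]
ee_rot: [1.041, 1.57, -2.261]
wrist_force: [-1.1, 0.3, -1.0]
width: 0.022
```

```bash
python3 - <<'E'
from h import *
go((.5898,-.1478,.161),80.9)
w=snap('wrist','w2'); a=snap('scene','sc2'); b=snap('side','si2')
T2=b['image'][60:270,150:380]; k=cv2.resize(T2,(400,365),interpolation=cv2.INTER_CUBIC)
M=np.zeros((600,800,3),np.uint8); M[:365,400:]=k; M[:300,:400]=cv2.resize(w['image'],(400,300)); M[300:,:400]=cv2.resize(a['image'][150:420,200:560],(400,300))
cv2.imwrite('pics/m2.png',M[:,:,::-1])
E
```

```text
t 5.55 p [ 0.5902 -0.1486  0.161 ] jaw yaw -99.19157997161788 w 0.021978996948940996 F [-1.0727  0.2596 -0.9974] tilt [-0.0006 -0.0007 -1.    ]
shift cm (unturned axes) [-0.0028 -0.0731  0.05  ]
turn about tool x for mod 180 : -0.09157997161787534
   shift after turn [-0.0028 -0.0731  0.0499]
turn about tool x for mod 90 : -0.09157997161787534
   shift after turn [-0.0028 -0.0731  0.0499]
j [-0.3393  0.2298  1.2961 -0.0009  1.616   1.3919]
```

View pics/m2.png

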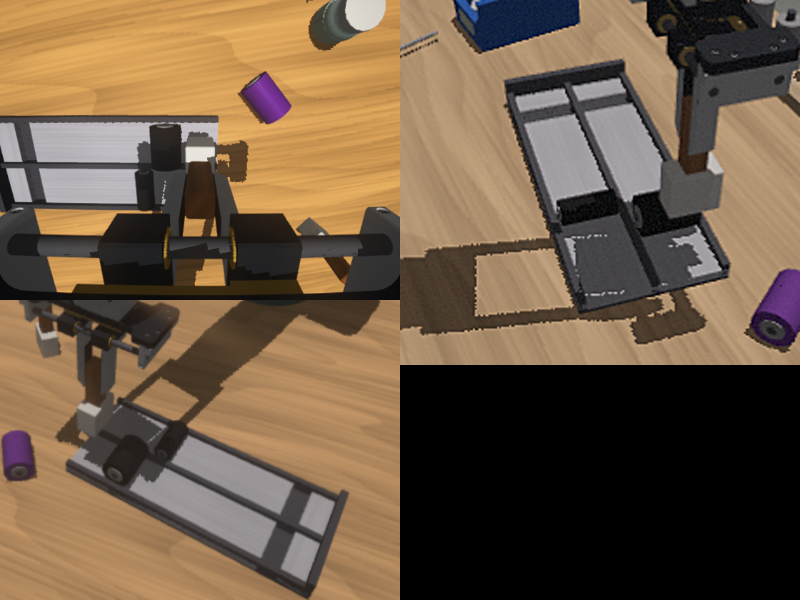

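The wrist view shows the whole track, with the thick roller at (165,145) in the tile and the paddle head behind it at (200,150). I'll fit the lane edges numerically before lowering.

```bash
python3 - <<'E'
from h import *
s=load('w2'); im=s['image']; g=cv2.cvtColor(im,cv2.COLOR_RGB2HSV); v=g[...,2].astype(int)
for c in (80,120,160,190):
    col=(g[:,c,1]<60)&(v[:,c]>110); r=np.where(col)[0]; segs=np.split(r,np.where(np.diff(r)>2)[0]+1); print(c,[(x[0],x[-1]) for x in segs if len(x)>8])
C=np.array([.577,.006]);th=np.radians(-9.1);R=np.array([[np.cos(th),-np.sin(th)],[np.sin(th),np.cos(th)]])
def loc(p,z): return ((onz(s,p,z)[:,:2]-C)@R)*1000
for c in (80,120,160,190):
    col=(g[:,c,1]<60)&(v[:,c]>110); r=np.where(col)[0]; segs=[x for x in np.split(r,np.where(np.diff(r)>2)[0]+1) if len(x)>8]
    for x in segs: print(c,'top edge(z14)',loc([(c,x[0]-.5)],.014),'bottom edge (z22)',loc([(c,x[-1]+.5)],.022))
# rows: pocket, stop edges
for r0 in (200,260):
    row=(g[r0,:230,1]<60)&(v[r0,:230]>110); r=np.where(row)[0]; segs=[x for x in np.split(r,np.where(np.diff(r)>2)[0]+1) if len(x)>5]
    print(r0,[(x[0],x[-1],loc([(x[0]-.5,r0),(x[-1]+.5,r0)],.014).round(1).tolist()) for x in segs])
# thick roller dark blob extents
d=((v<55)&(g[...,1]<120)).astype(np.uint8); 
for r0 in(180,195,210,225): print(r0,[(x[0],x[-1]) for x in np.split(np.where(d[r0,:300])[0],np.where(np.diff(np.where(d[r0,:300])[0])>2)[0]+1) if len(x)>8])
print('expected roller outline px',proj(s,[np.r_[C+R@np.array([a,b]),.036] for a,b in((.007,-.125),(.007,-.081),(.067,-.125),(.067,-.081))]))
# white head
w=np.zeros(v.shape,np.uint8); w[170:240,250:310]=((v>150)&(g[...,1]<50))[170:240,250:310]
c=max(cv2.findContours(w,0,2)[0],key=cv2.contourArea); print('head',cv2.boundingRect(c), loc(c.reshape(-1,2).astype(float),.135).round(1).tolist())
E
```

```text
80 [(np.int64(172), np.int64(226)), (np.int64(236), np.int64(283))]
120 [(np.int64(171), np.int64(227)), (np.int64(236), np.int64(283))]
160 [(np.int64(171), np.int64(227)), (np.int64(236), np.int64(284))]
190 [(np.int64(171), np.int64(227)), (np.int64(263), np.int64(284))]
80 top edge(z14) [[66.9722 69.1174]] bottom edge (z22) [[ 5.8047 75.6131]]
80 top edge(z14) [[-8.2319 83.4783]] bottom edge (z22) [[-66.9713  90.2432]]
120 top edge(z14) [[67.6893 23.8107]] bottom edge (z22) [[ 4.6876 29.2658]]
120 top edge(z14) [[-8.0714 35.3123]] bottom edge (z22) [[-66.3102  40.6053]]
160 top edge(z14) [[ 67.3839 -20.4414]] bottom edge (z22) [[  4.7327 -16.3902]]
160 top edge(z14) [[ -7.9691 -11.8877]] bottom edge (z22) [[-67.178   -7.8094]]
190 top edge(z14) [[ 67.2034 -53.2227]] bottom edge (z22) [[  4.7436 -50.1889]]
190 top edge(z14) [[-42.168  -43.7833]] bottom edge (z22) [[-66.9281 -43.779 ]]
200 [(np.int64(0), np.int64(25), [[35.0, 172.7], [34.9, 140.4]]), (np.int64(46), np.int64(198), [[34.8, 116.2], [34.2, -60.0]])]
260 [(np.int64(15), np.int64(39), [[-40.7, 174.0], [-40.3, 141.3]]), (
[... 718 characters left out ...]
.7, -137.8], [73.8, -137.8], [74.5, -138.5], [74.5, -139.2], [75.2, -138.6], [76.6, -138.6], [77.3, -139.3], [77.3, -140.6], [78.0, -141.3], [78.0, -143.4], [77.3, -144.1], [76.6, -144.1], [77.3, -144.8], [77.3, -148.2], [78.0, -148.9], [78.0, -149.6], [77.3, -150.2], [76.6, -150.2], [76.6, -151.6], [77.3, -152.3], [77.2, -155.7], [76.5, -156.4], [76.5, -157.1], [75.1, -158.5], [72.3, -158.5], [72.3, -161.3], [70.9, -162.7], [70.2, -162.7], [69.5, -163.4], [67.3, -163.4], [67.3, -164.1], [68.1, -164.8], [67.3, -165.5], [66.6, -165.5], [65.9, -166.2], [65.2, -166.2], [67.3, -166.2], [68.1, -166.9], [85.5, -166.5], [85.6, -138.0], [86.2, -137.4], [86.2, -136.0], [85.6, -135.3], [85.6, -130.6]]
```

Lane centre and yaw agree with my frame to about 1 mm, and the pocket is +3 mm in y. I lower behind the roller, then start pushing gently.

Emit:
carry_out(targets=[[1,1,0,0,0],[1,1.5,0,0,0],[1,1.5,0,0,0],[1,1.5,0,0,0],[1,1,0,0,0],[1,0.7,0,0,0],[1,0,0,0,0],[1,0,-0.3,0,0],[1,0,-0.4,0,0],[1,0,-0.4,0,0],[1,0,-0.4,0,0],[1,0,-0.5,0,0],[1,0,-0.6,0,0],[1,0,-0.7,0,0],[1,0,-0.7,0,0],[1,0,-0.7,0,0],[1,0,-0.7,0,0],[1,0,-0.6,0,0],[1,0,-0.4,0,0],[1,0,0,0,0]])

```text
time: 7.7
tool_pos: [0.6009, -0.0845, 0.0889]
ee_rot: [-1.079, 1.571, 1.902]
wrist_force: [-0.0, 0.3, -1.0]
width: 0.022
```

```bash
cat > lk.py <<'E'
import sys
from h import *
n=sys.argv[1]; go(None)
p=tool()[0]; C=np.array([.577,.006]);th=np.radians(-9.1);R=np.array([[np.cos(th),-np.sin(th)],[np.sin(th),np.cos(th)]])
print('paddle local mm',(p[:2]-C)@R*1000)
s=snap('wrist','w'+n); a=snap('scene','sc'+n)
M=np.zeros((600,800,3),np.uint8); M[:300,:400]=cv2.resize(s['image'],(400,300)); M[:300,400:]=cv2.resize(a['image'][150:420,200:560],(400,300)); b=snap('side','si'+n); M[300:,:400]=cv2.resize(b['image'][60:270,130:410],(400,300))
cv2.imwrite(f'pics/m{n}.png',M[:,:,::-1])
E
python3 lk.py 3
```

```text
t 7.7 p [ 0.6009 -0.0845  0.0889] jaw yaw -99.18250684938687 w 0.02203891261296577 F [-0.014   0.2933 -0.9817] tilt [-0.      0.0001 -1.    ]
j [-0.2332  0.2611  1.4029  0.0001  1.4776  1.4979]
paddle local mm [ 37.9063 -85.5945]
```

View pics/m3.png

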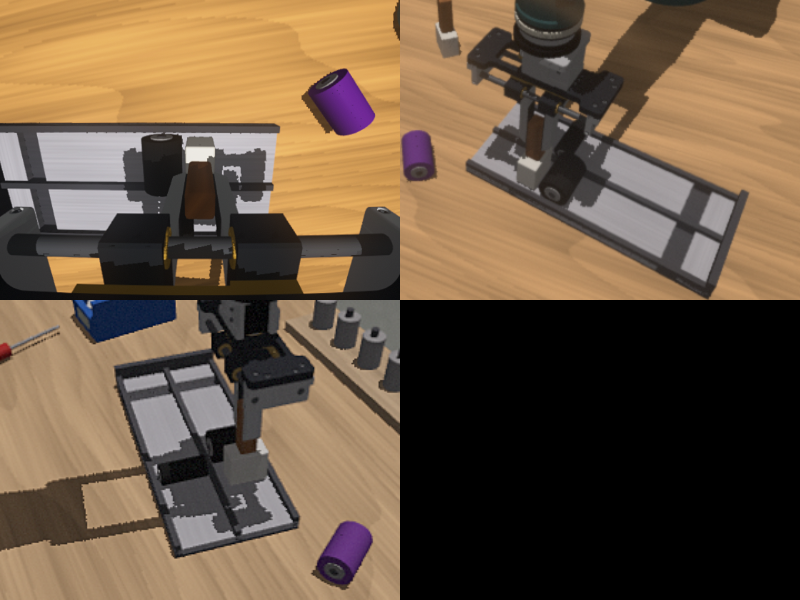

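The wrist tile shows the roller (160,165) just ahead of the head (200,150), straight in its lane. The slim roller has not moved. I keep pushing.

Emit:
carry_out(targets=[[1,0,-0.4,0,0],[1,0,-0.6,0,0],[1,0,-0.7,0,0],[1,0,-0.7,0,0],[1,0,-0.7,0,0],[1,0,-0.7,0,0],[1,0,-0.7,0,0],[1,0,-0.7,0,0],[1,0,-0.7,0,0],[1,0,-0.7,0,0],[1,0,-0.7,0,0],[1,0,-0.7,0,0],[1,0,-0.7,0,0],[1,0,-0.7,0,0],[1,0,-0.7,0,0],[1,0,-0.7,0,0],[1,0,-0.7,0,0],[1,0,-0.6,0,0],[1,0,-0.5,0,0],[1,0,-0.5,0,0]])

```text
time: 9.85
tool_pos: [0.6219, 0.0445, 0.0889]
ee_rot: [1.411, 1.571, -1.892]
wrist_force: [0.4, 0.1, -1.3]
width: 0.0221
```

Emit:
carry_out(targets=[[1,0,-0.5,0,0],[1,0,-0.5,0,0],[1,0,-0.5,0,0],[1,0,-0.5,0,0],[1,0,-0.5,0,0],[1,0,-0.5,0,0],[1,0,-0.4,0,0],[1,0,0,0,0],[1,0,0,0,0],[1,0,0,0,0],[1,0,0,0,0]])

```text
time: 10.95
tool_pos: [0.6273, 0.0775, 0.089]
ee_rot: [1.92, 1.571, -1.383]
wrist_force: [-0.0, -0.3, -1.0]
width: 0.0219
```

```bash
python3 lk.py 4
```

```text
t 10.95 p [0.6273 0.0775 0.089 ] jaw yaw -99.24637665555987 w 0.021908430516014085 F [-0.008  -0.341  -0.9716] tilt [ 0.     -0.0002 -1.    ]
j [ 0.0333  0.3152  1.3347 -0.0002  1.4917  1.7655]
paddle local mm [38.3254 78.526 ]
```

View pics/m4.png

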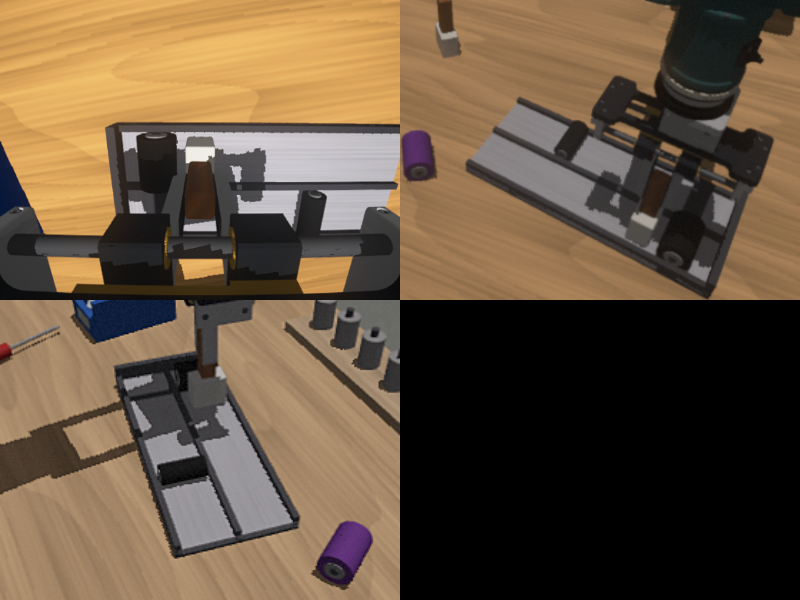

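The roller at tile (157,160) looks to be in the pocket, clear ahead of the head (200,150). I'll measure it.

```bash
cat > q.py <<'E'
import sys
from h import *
s=load(sys.argv[1]); im=s['image']; g=cv2.cvtColor(im,cv2.COLOR_RGB2HSV); v=g[...,2].astype(int)
C=np.array([.577,.006]);th=np.radians(-9.1);R=np.array([[np.cos(th),-np.sin(th)],[np.sin(th),np.cos(th)]])
for r in (195,205,215,225,235):
    d=np.where((v[r,:260]<60))[0]; 
    for x in np.split(d,np.where(np.diff(d)>2)[0]+1):
        if len(x)>5: print(r,x[0],x[-1],((onz(s,[(x[0]-.5,r),(x[-1]+.5,r)],.036)[:,:2]-C)@R*1000).round(1).tolist())
for z,y in((.032,.128),(.036,.128),(.036,.115)):
    o=s['pose'][:3,3]; px=[]
    P=[np.r_[C+R@np.array([.04,y+.022*np.cos(t)]),z+.022*np.sin(t)] for t in np.linspace(0,2*np.pi,73)]
    q=proj(s,P); print('expected cols for',z,y,q[:,0].min(),q[:,0].max(),'row',q[:,1].mean())
    P=[np.r_[C+R@np.array([.067,y+.022*np.cos(t)]),z+.022*np.sin(t)] for t in np.linspace(0,2*np.pi,73)]; q=proj(s,P); print('  face rows',q[:,1].min(),q[:,1].max())
E
python3 q.py w4
```

```text
195 162 170 [[64.0, 172.3], [64.0, 165.1]]
195 192 246 [[63.9, 148.5], [63.8, 105.1]]
205 163 171 [[55.8, 172.4], [55.8, 165.2]]
205 193 246 [[55.8, 148.3], [55.7, 105.4]]
215 0 7 [[47.7, 312.5], [47.7, 305.2]]
215 164 172 [[47.5, 172.6], [47.5, 165.2]]
215 192 247 [[47.5, 149.8], [47.4, 104.9]]
225 0 7 [[38.8, 314.9], [38.9, 307.6]]
225 164 173 [[39.0, 173.5], [39.0, 165.3]]
225 193 247 [[39.0, 149.8], [38.9, 105.1]]
235 0 17 [[29.8, 317.5], [29.9, 300.9]]
235 165 174 [[30.3, 173.7], [30.3, 165.4]]
235 194 247 [[30.3, 149.7], [30.3, 105.4]]
expected cols for 0.032 0.128 192.44802262982626 247.0293476786822 row 222.51180879451869
  face rows 184.30831324464805 196.73205190118537
expected cols for 0.036 0.128 191.06770022407005 246.52467235304636 row 224.1328562865003
  face rows 185.27061327720833 198.10083104821896
expected cols for 0.036 0.115 207.4060231330231 262.5213020899384 row 224.11068315506103
  face rows 185.21806098880626 198.0480338513301
```

The roller spans columns 193–247; a seated roller at the pocket centre predicts 192.4–247.0. So it is seated, and about 12 mm clear of the paddle. I back off, lift and take the paddle back to its free spot.

Emit:
carry_out(targets=[[1,0,1,0,0],[1,0,2,0,0],[1,-1,1,0,0],[1,-2,0,0,0],[1,-2.5,0,0,0],[1,-2,0,0,0],[1,-0.7,1.5,0.3,0],[1,0,3,0.6,0],[1,0,4,0.9,0],[1,0,4,0.9,0],[1,0,4,0.9,0],[1,0,4,0.9,0],[1,0,4,0.9,0],[1,0,4,0.9,0],[1,0,4,0.9,0],[1,0,4,0.9,0],[1,0,4,0.9,0],[1,0,3,0.6,0],[1,0,1.7,0.3,0],[1,0,0.5,0,0]])

```text
time: 13.1
tool_pos: [0.4482, -0.3986, 0.1705]
ee_rot: [-0.371, 1.57, 2.607]
wrist_force: [0.7, 0.9, -1.1]
width: 0.0219
```

```bash
python3 -c "
from h import *
go((.449,-.397,.0712))"
```

```text
t 13.1 p [ 0.4482 -0.3986  0.1705] jaw yaw -99.40280784617266 w 0.021927634508886552 F [ 0.7188  0.9044 -1.0695] tilt [-0.0008  0.0005 -1.    ]
shift cm (unturned axes) [ 9.9311 -0.1694 -0.057 ]
j [-0.8212  0.2078  1.3035 -0.0003  1.6312  0.9137]
```

Emit:
carry_out(targets=[[1,1,0,0,0],[1,2,0,0,0],[1,2,0,0,0],[1,2,0,0,0],[1,1.3,0,0,0],[1,0.8,0,0,0],[1,0.4,0,0,0],[1,0.3,0,0,0],[1,0.1,0,0,0],[1,0,0,0,0],[1,0,0,0,0],[1,0,0,0,0]])

```text
time: 14.3
tool_pos: [0.45, -0.3973, 0.0726]
ee_rot: [2.426, 1.57, -0.877]
wrist_force: [-0.4, 0.2, -1.5]
width: 0.022
```

Emit:
carry_out(targets=[[1,0.05,0,0,0],[1,0.05,0,0,0],[1,0,0,0,0],[1,0,0,0,0]])

```text
time: 14.7
tool_pos: [0.4498, -0.397, 0.071]
ee_rot: [1.805, 1.571, -1.497]
wrist_force: [-0.1, 1.1, -1.7]
width: 0.0217
```

Emit:
carry_out(targets=[[0.8,0,0,0,0],[0.5,0,0,0,0],[0,0,0,0,0],[0,0,0,0,0],[0,0,0,0,0],[0,0,0,0,0],[0,0,0,0,0],[0,0,0,0,0],[0,-1,0,0,0],[0,-2,0,0,0],[0,-3,0,0,0],[0,-4,0,0,0],[0,-4,0,0,0],[0,-3,0,0,0],[0,-1,0,0,0],[0,0,0,0,0],[0,0,0,0,0],[0,0,0,0,0]])

```text
time: 16.5
tool_pos: [0.4492, -0.3963, 0.2481]
ee_rot: [-0.643, 1.566, 2.338]
wrist_force: [-1.2, -0.4, -0.6]
width: 0.0943
```

```bash
python3 lk.py 5; python3 - <<'E'
from h import *
s=load('sc5'); M=s['image'][120:420,150:560]; cv2.imwrite('pics/e.png',cv2.resize(M,(800,585),interpolation=cv2.INTER_CUBIC)[:,:,::-1])
E
```

```text
t 16.5 p [ 0.4492 -0.3963  0.2481] jaw yaw -99.22797467631767 w 0.0943261280391867 F [-1.2087 -0.3919 -0.5745] tilt [-0.0034  0.0035 -1.    ]
j [-0.8175  0.1977  1.1627 -0.0001  1.786   0.9143]
paddle local mm [ -62.6029 -417.4168]
```

View pics/e.png

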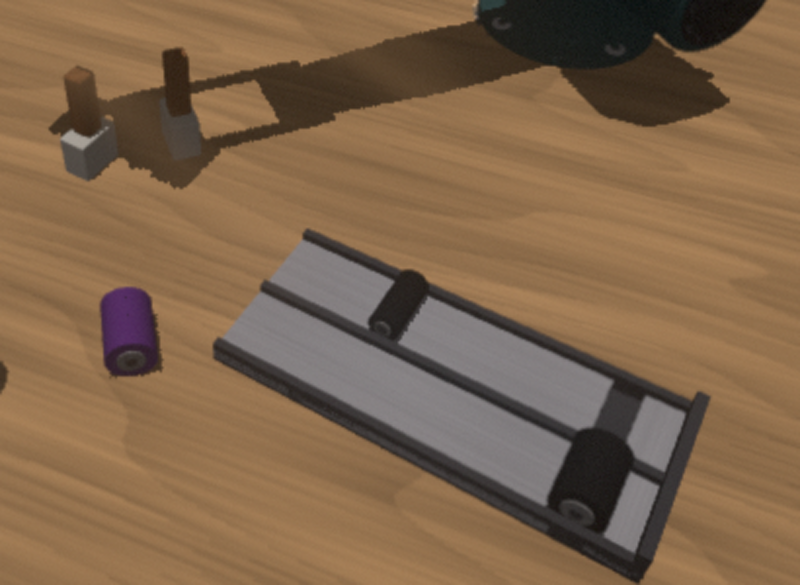

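The thick roller sits in the pocket at (590,480). The slim one is still at (398,303), the paddle stands upright at (88,125), and the gripper is clear and open. I'm handing in.

```bash
python3 -c "
from h import *
print(robot.close_job())"
```

```text
the job is handed in; nothing more can be done
None
```

I rolled the thick roller into its pocket with the far paddle and stood the paddle back upright where it came from. I handed the job in at about 17 s of the 53 s; no verdict was reported.

- **Paddle:** I took the farther of the two, 0.60 m from the base against 0.51 m. I gripped it by the handle and pushed the roller at about 0.05–0.07 m/s. It went back on the bench at about (0.45, -0.40), off the track, and I let go.
- **Thick roller:** The wrist picture taken before I backed the paddle off put it at the pocket centre. Its edges were at columns 193–247, against 192.4–247.0 predicted for a seated roller. That measurement fixes its position along the lane; the 4 mm drop was too small to read from it. In the last picture it lies in the pocket.
- **Other things:** In the last picture the paddle stands upright. The slim roller, the purple look-alike and the other paddle look unmoved by eye. The gripper is open and well above everything.
- **Disagreements:** My first pixel readings by eye differed by about 10 mm between the two cameras. Contour fits of the track brought that down to about 3 mm. The pocket measured 3 mm further along the lane than my first estimate of the track pose, and I allowed for that in the push.

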